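Lock the roller's hub screw

TASK

On one of the two rubber rollers the slotted quarter-turn screw in the hub is not locked yet: its slot lies across the line of the two rivets. Take the screwdriver from its stand, press the bit into the slot and, keeping it pushed down against the screw's spring but without leaning on it hard, turn it a quarter turn clockwise so that it locks with the slot in line with the rivets. Then stand the screwdriver fully home in its stand again, and leave the other roller and everything else on the table alone.

Things in the scene. Friction and masses are not known exactly. Their poses are not given: they have to be found in the camera images.
- roller_open: the roller whose hub screw is unlocked: fixed, black rubber, 124 mm across its white lower flange, on a steel base 130 x 110 mm (x, y); origin under the base's centre, z up. On top a white hub ring, 72 mm across, with a 26 mm hole; in the hole sits a round steel screw head, 22 mm across, with a straight slot 12.6 mm long, 4.2 mm wide, 4.5 mm deep, closed at both ends
- rivet (a point): one of two dark rivets on roller_open's hub ring, 26 mm from the centre along the body's +y and -y. Unlocked, the slot lies along the body's x axis (across the line of the rivets); locked, in line with the rivets
- hub (a point): centre of the hub ring's top face on roller_open, 100 mm above the table, on the screw's vertical axis. The seat is worn: the unlocked head's top lies anywhere from 6 mm below to 8 mm above this point, not known beforehand; feel for it. More than 28 N between screwdriver and roller damages it
- screw_turn (a joint): angle of that screw: 0 to 0.1 at the start, grows clockwise seen from above; slot = roller_open's x axis turned clockwise by it. A pin stops it at 0.13 unless pushed down. The head is sprung: sinks from 5 N on, 1 mm per 1.2 N; free to turn when 5.5 mm down (11.5 N); bottoms hard at 8 mm (14.5 N). Locked from 1.46 on, end stop 1.70; let go there it stays about 3 mm down. Friction 0.03 N m
- roller_locked: the other roller, same make and size, also fixed, already locked (slot in line with its rivets); origin under its base; leave alone
- driver: flat-bladed screwdriver, 135 mm long, 0.1 to 0.16 kg, hanging upright in its stand; origin at the bit's tip, z along its axis towards the handle. Blade 10 mm wide at the tip, 11 mm from 6 mm up (along own x); 2.2 mm thick at the tip, 3.2 mm from 6 mm up (along own y). Round shaft of 11 mm up to z = 65 mm
- driver_grip (a point): middle of the handle, on the driver's axis 100 mm above the tip: a black square bar 26 x 26 mm (sides along own x and y) from z = 65 to 135 mm; grip it from above here with the pads on two flats
- driver_shoulder (a point): centre of the handle's flat lower end, on the driver's axis 65 mm above the tip; it rests on the stand's top face
- driver_tip (a point): the tip of the bit
- stand: fixed steel stand for the screwdriver, foot 75 x 75 mm, top plate 60 x 60 mm, 80 mm high, origin under its centre; one round through hole of 15 mm, with clear space under it
- stand_hole (a point): centre of the stand's hole at its top face, 80 mm above the table
- coil_a: wound ring core, 72 mm across, 22 mm high; bystander, origin under its centre
- coil_b: wound ring core, 64 mm across, 22 mm high; bystander, origin under its centre
- spanner: steel spanner, 180 mm long, lying flat; bystander, origin under its centre
- bobbin: small copper bobbin, 52 mm across, 44 mm high; bystander, origin under its centre
- guide_wheel: blue guide wheel lying flat, 60 mm across, 32 mm high; bystander, origin under its centre
- gauge_block: steel block 50 x 22 x 30 mm high; bystander, origin under its centre
- spare_pin: small steel pin standing on its 26 mm foot, 34 mm high; bystander, origin under its centre

How it is judged:
On the way, in this order (a step that is already met when the one before it is completed fails the run):
1. the screwdriver's bit is pressed onto the still unlocked screw (horizontal distance between driver_tip and hub below 0.005 m and contact force between driver and roller_open above 4 N and value of joint screw_turn below 0.4 rad), for 0.1 s.
2. the screw has been turned to its locked position with the screwdriver (horizontal distance between driver_tip and hub below 0.005 m and value of joint screw_turn above 1.46 rad), for 0.1 s.
At the end, for the whole second after the job is handed in: The screw stays turned to 1.46 rad or more (locked); the screwdriver is at rest back in its stand, shoulder within 6 mm of the hole's mouth, upright within 0.08 rad, let go (value of joint screw_turn above 1.46 rad and distance between driver_shoulder and stand_hole below 0.006 m and angle between driver's own z axis and vertical below 0.08 rad and linear speed of driver below 0.02 m/s and contact force between driver and roller_open below 0.5 N); the robot touches nothing.
It fails at once if more than 28 N between the screwdriver and the roller (contact force between driver and roller_open above 28 N).
It fails at once if the other roller is pushed with the screwdriver (over 5 N) (contact force between driver and roller_locked above 5 N).
It fails at once if a bystander is moved more than 30 mm (distance of any of coil_a, coil_b, spanner, bobbin, guide_wheel, gauge_block, spare_pin from where it was at the start of the episode above 0.03 m).
It also fails if it takes over 72 s, if anything falls off the work surface, if the arm or the gripper's body presses on something with over 40 N, if the wrist force passes 120 N, or if a joint passes its speed limit or range.

ROBOT

A 6-joint arm with a two-finger parallel gripper is mounted at the origin on the work surface. World frame = base frame: x ahead of the robot, y to its left, z up, the work surface at z = 0. Lengths are in m, angles in rad, forces in N, time in s.
With the tool pointing down it reaches from about 0.375 to 0.975 m from the base axis. Payload 3.8 kg.
Tool frame: the origin (TCP) lies midway between the tips of the shut fingers; the grasp point (between the pads) lies 19 mm behind it; z points along the fingers, y is the line along which they close (so a half turn about z gives the same grasp; the last joint's range is limited). The gripper opens to 85 mm and grips with 20 to 120 N. Pads are 22 mm wide; open, the fingers measure 114 mm over their backs; the gripper's body (76 mm by 85 mm) begins 54 mm behind the grasp point. The pads swing forward as they close: fully open they stand 13 mm farther back than shut.
Start: joints at [1.206, 0.264, 1.604, -0, 1.274, -0.037], TCP at [0.217, 0.639, 0.231] pointing down, gripper open.
Joint ranges: [-2.63, 2.63], [-0.94, 2.18], [0.31, 2.57], [-1.31, 4.45], [0, 2.66], [-2.55, 2.55]. Speed limits (rad/s): [2.57, 2.57, 3.14, 3.14, 3.14, 3.14].

INTERFACE

Orientations are given as a rotation vector (axis times angle).
In Python, from workcell import status, read_camera, workorder, masks_of gives the robot as it stands.
- The arm moves only by the tool drive_tool, never from a script. Its argument "rows" is a list of rows, each a list of 7 numbers: the turn, a rotation vector about the tool's x, y, z in degrees, then the shift along the tool's x, y, z in m, then the opening, from 0 (shut) to 1 (fully open). In form: [[ax, ay, az, tx, ty, tz, claw], ...]. A call has 1 to 8 rows; each row shifts and turns the commanded pose from where the row before left it, along the tool's axes as they then stand; what a row does not reach is not made up. A row lasts 1/12 s, in which the tool goes at most 41.7 mm and 7.16 degrees, less where a joint would pass 70% of its speed; a pose out of reach is approached as far as the arm can. A call is refused whole if a number of a shift passes 0.0417 or a number of a turn 7.16, either way. A call with a gripper value outside its range is refused whole. The fingers move at their own pace and stop on an object; "force" is the grip in N (left out, the last holds). Time passes only in rows, so rows that do not move let the fingers close. It gives the time, the measured TCP pose, the force, the opening and the grip force at its end, in the units of the state.
- status.read_state(): the state, without advancing time (a new reading comes with each control period).
- read_camera(name): name is "side" or "top" or "wrist"; returns a dict with "color" (384x512x3 uint8, red, green, blue), "intrinsics" (3x3 intrinsics, pixels), "world_from_camera" (4x4, takes a point from camera to world coordinates); the wrist camera has in their place "mount" (4x4, takes a point from camera to tool coordinates, whose origin is the TCP and whose axes are the flange's). Camera axes: x right, y up, looking along -z (the intrinsics and any distortion apply to the point x, -y, -z); pixel columns grow to the right and rows downward; lengths in m; the calibration is good to about 2 mm. A picture is of the moment at which its call begins: read the wrist's pose just before it. There is no depth.
- workorder.finish_job(): hands the job in; it is judged then, once.
Trained networks look in a picture, given as the dict that the camera call returned (one of the last four; its "shot" number tells which), for a name from the list of things; names that differ only in an ending like _2 or _b are one class to them, and where a whole thing is asked for, a point or a joint stands for the part that bears it (a point fixed in the world has none). Each returns a list of dicts, best first, with "score" (0 to 1); they miss things now and then, are a little off and sometimes report something else, mostly with a low value. They report only what shows in the picture. A call takes as long as a camera call.
- masks_of(picture, name): "mask" (384x512 bool, what is visible of it) and "bbox" ([left, top, right, bottom] in pixels, round what is visible of it).
The state is a dict: "time": time; "q": joint angles; "joint_vel": joint speeds; "joint_torque": joint torques, N m; "tool_pos": TCP position; "tcp_rot": TCP orientation; "wrist_force": force on the tool from outside, world axes, zero at the start; "torque": the same for the moment, N m; "width": opening from 0.0 (shut) to 1.0 (fully open); "grip_force": force on a finger pad.
Only numpy, scipy, OpenCV 4.12 (cv2) and the standard library are available. Lean on these libraries where they do the work, as an engineer would, in place of code of your own. Each camera call takes 0.05 s, during which the arm holds its last target. There are 200 camera calls.

## Working session

There is one attempt and no reset: what is moved stays moved. The work goes in short steps, Python scripts to look and compute and a tool call to move; the robot and the scene stay as the last step left them, time stands still between calls to the robot, and variables do not carry over. Pictures are saved under pics/ and viewed, at most 10 in all, crops included, and the job is handed in when it is done.

Besides the shell and the picture viewer there is one more tool, called by a JSON object that holds its "op" and its "data". drive_tool: Moves the arm, as the interface text tells. Its arguments: {"type":"object","properties":{"rows":{"type":"array"},"force":{"type":"number"}},"required":["rows"]}

```bash
mkdir -p pics; ls; cat > h.py <<'E'
import numpy as np, cv2
from scipy.spatial.transform import Rotation as R
from workcell import status, read_camera, workorder, masks_of
def save(p,n): cv2.imwrite(f'pics/{n}.png',p['color'][:,:,::-1])
def T_of(p,s=None):
    if 'world_from_camera' in p: return np.array(p['world_from_camera'])
    T=np.eye(4);T[:3,:3]=R.from_rotvec(s['tcp_rot']).as_matrix();T[:3,3]=s['tool_pos']
    return T@np.array(p['mount'])
def pix2w(p,uv,z,s=None):
    T=T_of(p,s);K=np.array(p['intrinsics'])
    d=np.linalg.inv(K)@[uv[0],uv[1],1]; d=T[:3,:3]@[d[0],-d[1],-d[2]]
    o=T[:3,3]; return o+d*(z-o[2])/d[2]
def w2pix(p,X,s=None):
    T=np.linalg.inv(T_of(p,s));c=T[:3,:3]@X+T[:3,3];u=np.array(p['intrinsics'])@[c[0],-c[1],-c[2]]
    return u[:2]/u[2]
E
python3 - <<'E'
from h import *
s=status.read_state();print({k:np.round(v,3) for k,v in s.items()})
for n in ['top','side','wrist']:
    p=read_camera(n);save(p,n)
    print(n,p.keys(),np.round(p['intrinsics'],1).tolist(),np.round(T_of(p,s),3).tolist())
    for o in ['roller_open','driver','stand']:
        for m in masks_of(p,o): print(o,round(m['score'],2),m['bbox'])
a=[cv2.imread(f'pics/{n}.png') for n in ['top','side','wrist']]
E
```

```text
pics
{'time': np.float64(0.0), 'q': array([ 1.206,  0.265,  1.605, -0.   ,  1.274, -0.037]), 'joint_vel': array([ 0.002, -0.   ,  0.   , -0.   ,  0.001, -0.001]), 'joint_torque': array([ 1.0000e-03, -5.1508e+01, -3.6733e+01, -0.0000e+00,  1.2000e-02,
        0.0000e+00]), 'tool_pos': array([0.217, 0.638, 0.23 ]), 'tcp_rot': array([-0.513, -3.099,  0.004]), 'wrist_force': array([ 0.038,  0.498, -0.217]), 'torque': array([-0.005,  0.022,  0.   ]), 'grip_force': np.float64(0.0), 'width': np.float64(1.0)}
top dict_keys(['color', 'intrinsics', 'world_from_camera', 'shot']) [[481.7, 0.0, 265.4], [0.0, 481.7, 193.3], [0.0, 0.0, 1.0]] [[-0.012, 0.987, -0.162, 0.364], [-1.0, -0.008, 0.024, 0.009], [0.022, 0.163, 0.986, 1.22], [0.0, 0.0, 0.0, 1.0]]
roller_open 0.58 [131.8, 176.4, 193.3, 235.1]
driver 0.81 [371.7, 198.0, 392.7, 215.8]
driver 0.23 [136.3, 176.8, 195.4, 237.4]
stand 0.97 [351.2, 196.8, 395.8, 233.8]
side dict_keys(['color', 'intrinsics', 'world_from_camera', 'shot']) [[480.1, 0.0, 253.5], [0.0, 480.1, 190.6], [0.0, 0.0, 1.0]] [[0.995, 0.041, -0.094, 0.473], [-0.102, 0.533, -0.84, -0.896], [0.016, 0.845, 0.534, 0.656], [0.0, 0.0, 0.0, 1.0]]
roller_open 0.77 [206.7, 131.8, 260.6, 184.2]
roller_open 0.22 [225.3, 248.3, 246.7, 314.7]
driver 0.79 [224.3, 249.6, 245.4, 312.6]
stand 0.92 [206.6, 276.2, 263.8, 338.2]
wrist dict_keys(['color', 'intrinsics', 'mount', 'shot']) [[274.8, 0.0, 254.8], [0.0, 274.8, 193.0], [0.0, 0.0, 1.0]] [[0.323, -0.898, -0.299, 0.14], [0.946, 0.306, 0.104, 0.665], [-0.002, -0.317, 0.948, 0.373], [0.0, 0.0, 0.0, 1.0]]
roller_open 0.55 [83.0, 359.1, 125.8, 384.0]
```

View pics/top.png

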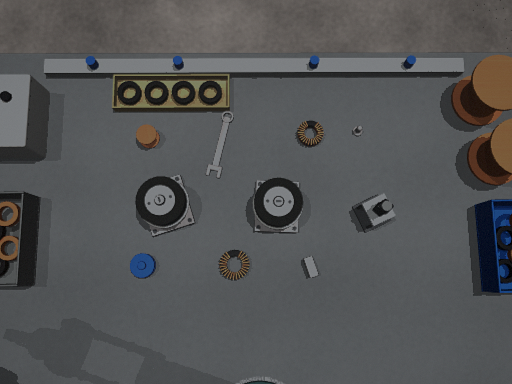

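View pics/side.png

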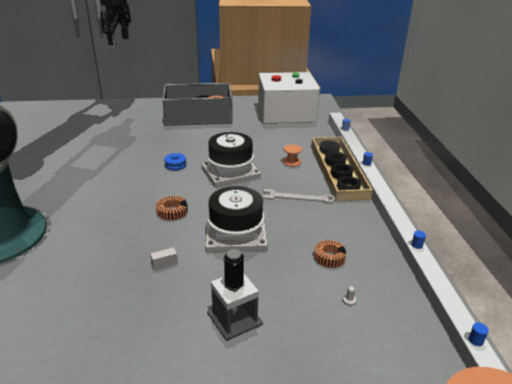

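The top view shows the rollers' hubs at about (160,200) and (278,201), and the stand with the driver at (378,208). Next I'll enlarge the hubs and the driver.

```bash
python3 - <<'E'
from h import *
p=read_camera('top');im=p['color'][:,:,::-1]
c=[cv2.resize(im[y-20:y+20,x-20:x+20],(390,390),interpolation=cv2.INTER_CUBIC) for x,y in [(160,200),(278,201)]]
cv2.imwrite('pics/hubs.png',np.hstack(c))
c=cv2.resize(im[180:240,340:400],(600,600),interpolation=cv2.INTER_CUBIC);cv2.imwrite('pics/st.png',c)
for n,uv,z in [('A',(160,200),.1),('B',(278.5,201),.1),('drvtop',(384,206),.15)]: print(n,pix2w(p,uv,z).round(3))
E
```

```text
A [0.534 0.228 0.1  ]
B [ 0.53  -0.049  0.1  ]
drvtop [ 0.509 -0.285  0.15 ]
```

View pics/hubs.png

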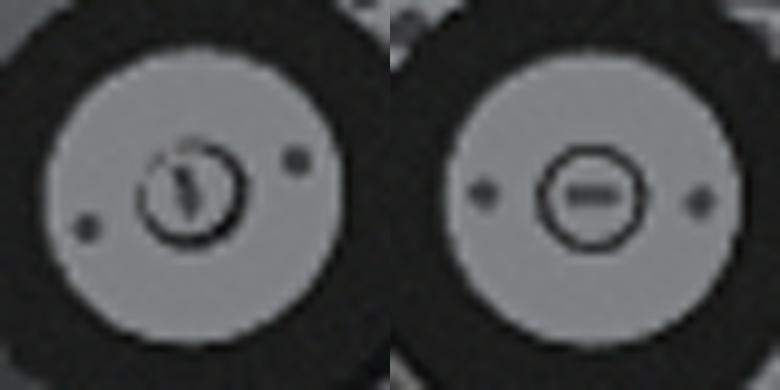

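View pics/st.png

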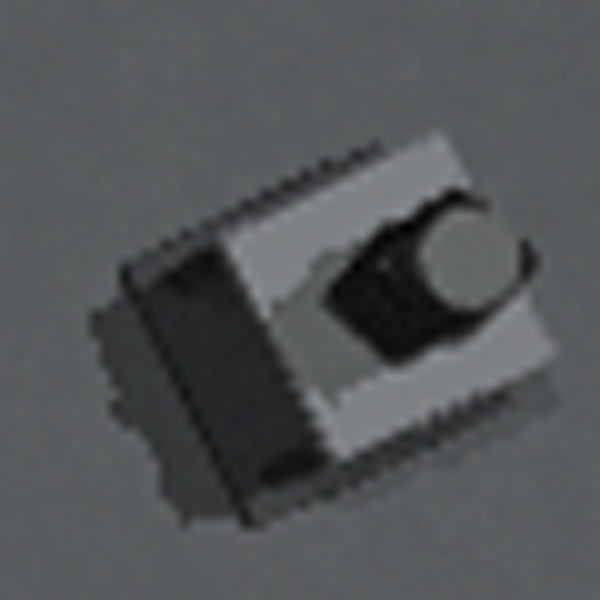

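Both rivet lines show. The left roller's slot (crop 185,190) lies across its rivets, so that is roller_open. The right roller's slot is in line. The driver's cap shows at top-image pixel (387,206). I'll move over the open hub for a close look.

{"op": "drive_tool", "data": {"rows": [[0,0,0,-0.027,-0.0179,0.0019,1],[0,0,0,-0.027,-0.0179,0.0019,1],[0,0,0,-0.027,-0.0179,0.0019,1],[0,0,0,-0.027,-0.0179,0.0019,1],[0,0,0,-0.027,-0.0179,0.0019,1],[0,0,0,-0.027,-0.0179,0.0019,1],[0,0,0,-0.027,-0.0179,0.0019,1],[0,0,0,-0.027,-0.0179,0.0019,1]]}}

```text
time: 1.32
tool_pos: [0.3765, 0.4327, 0.2163]
tcp_rot: [0.512, 3.099, 0.001]
wrist_force: [-0.4, -0.8, -0.2]
width: 1.001
grip_force: 0.0
```

{"op": "drive_tool", "data": {"rows": [[0,0,0,-0.027,-0.0179,0.0019,1],[0,0,0,-0.027,-0.0179,0.0019,1],[0,0,0,-0.027,-0.0179,0.0019,1],[0,0,0,-0.027,-0.0179,0.0019,1],[0,0,0,-0.027,-0.0179,0.0019,1],[0,0,0,-0.027,-0.0179,0.0019,1],[0,0,0,-0.027,-0.0179,0.0019,1],[0,0,0,-0.027,-0.0179,0.0019,1]]}}

```text
time: 1.98
tool_pos: [0.535, 0.2274, 0.2011]
tcp_rot: [0.513, 3.099, 0.001]
wrist_force: [0.2, 0.3, -0.6]
width: 0.999
grip_force: 0.0
```

{"op": "drive_tool", "data": {"rows": [[0,0,0,0,0,0,1],[0,0,0,0,0,0,1],[0,0,0,0,0,0,1]]}}

```text
time: 2.23
tool_pos: [0.5339, 0.2289, 0.2009]
tcp_rot: [-0.514, -3.099, -0.001]
wrist_force: [-1.3, 0.1, 0.5]
width: 0.998
grip_force: 0.0
```

```bash
python3 - <<'E'
from h import *
import json
s=status.read_state();print(s['time'],s['tool_pos'],s['tcp_rot'],s['q'].round(2) if hasattr(s['q'],'round') else s['q'])
p=read_camera('wrist');np.savez('hub.npz',c=p['color'],K=p['intrinsics'],T=T_of(p,s))
print(np.round(p['mount'],4).tolist())
u=w2pix(p,np.array([.534,.228,.1]),s);print(u)
x,y=map(int,u);x=min(max(x,60),452);y=min(max(y,60),324);print(x,y)
cv2.imwrite('pics/hw.png',cv2.resize(p['color'][y-60:y+60,x-60:x+60,::-1],(600,600),interpolation=cv2.INTER_CUBIC))
E
```

```text
2.2333 [0.53392648 0.22892316 0.20090413] [-5.13837393e-01 -3.09877585e+00 -6.10341007e-04] [ 0.36  0.11  1.84  0.    1.19 -0.88]
[[-0.0009, 0.9485, 0.3169, 0.0817], [1.0, 0.001, -0.0, -0.0002], [-0.0003, 0.3169, -0.9485, -0.1432], [0.0, 0.0, 0.0, 1.0]]
[254.07765435 193.54143699]
254 193
```

View pics/hw.png

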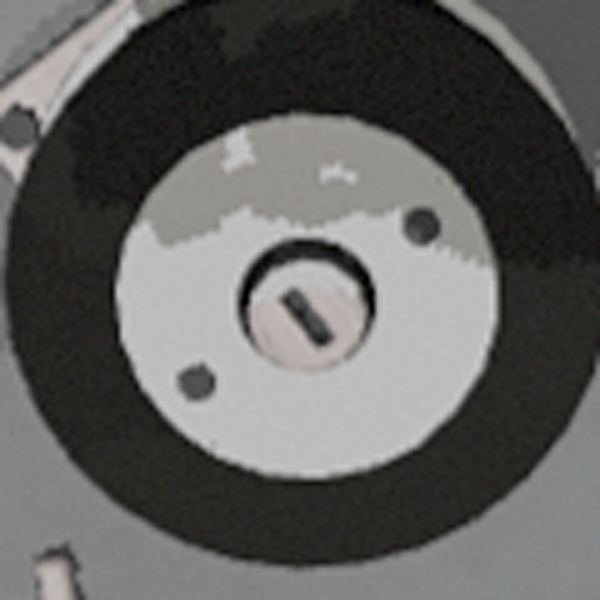

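The close view shows the rivets at crop (421,226) and (197,382), and the slot running from (288,295) to (325,343). The head is shifted toward the lower edge, so it sits above the ring. Now I'll compute the positions.

```bash
python3 - <<'E'
from h import *
d=np.load('hub.npz');p={'intrinsics':d['K'],'world_from_camera':d['T'],'color':d['c']}
f=lambda x,y:((x+.5)/5-.5+194,(y+.5)/5-.5+133)
r1=pix2w(p,f(421,226),.1);r2=pix2w(p,f(197,382),.1)
print('rivets',r1,r2,'dist',np.linalg.norm(r1-r2),'mid',(r1+r2)/2,'ang',np.degrees(np.arctan2(*(r1-r2)[1::-1])))
# ring ellipse: bright/dark edge fit on rays
g=cv2.cvtColor(d['c'],cv2.COLOR_RGB2GRAY).astype(float)
c=np.array(f(307,296));pts=[]
for a in np.linspace(0,2*np.pi,72,endpoint=False):
    rr=np.arange(30,46,.25);v=np.array([cv2.getRectSubPix(g.astype('f4'),(1,1),tuple(map(float,c+r*np.array([np.cos(a),np.sin(a)]))))[0,0] for r in rr])
    i=np.argmin(np.diff(v[::4]));r=rr[::4][i]+.5
    pts.append(pix2w(p,c+r*np.array([np.cos(a),np.sin(a)]),.1)[:2])
pts=np.array(pts);A=np.c_[2*pts,np.ones(len(pts))];x=np.linalg.lstsq(A,(pts**2).sum(1),rcond=None)[0]
print('ring',x[:2],'r',np.sqrt(x[2]+x[0]**2+x[1]**2))
for z in (.1,.104,.107):
    s1=pix2w(p,f(288,295),z);s2=pix2w(p,f(325,343),z);h=pix2w(p,f(309,315),z);e=s1-s2
    print(z,'slot mid',(s1+s2)/2,'head',h,'len',np.linalg.norm(e),'ang',np.degrees(np.arctan2(e[1],e[0])))
E
```

```text
rivets [0.52661756 0.25360286 0.1       ] [0.5422153  0.20389416 0.1       ] dist 0.05209841331661936 mid [0.53441643 0.22874851 0.1       ] ang 107.42096661729248
ring [0.53414978 0.22888348] r 0.035800024590269486
0.1 slot mid [0.53696696 0.22782181 0.1       ] head [0.53633295 0.22851366 0.1       ] len 0.011828304741469868 ang -162.8220754238927
0.104 slot mid [0.53564998 0.22826768 0.104     ] head [0.53502635 0.2289482  0.104     ] len 0.01163453111924587 ang -162.82207542389278
0.107 slot mid [0.53466224 0.22860209 0.107     ] head [0.53404641 0.2292741  0.107     ] len 0.01148920090257784 ang -162.82207542389287
```

{"op": "drive_tool", "data": {"rows": [[0,0,0,-0.009,-0.0312,-0.0031,1],[0,0,0,-0.009,-0.0312,-0.0031,1],[0,0,0,-0.009,-0.0312,-0.0031,1],[0,0,0,-0.009,-0.0312,-0.0031,1],[0,0,0,-0.009,-0.0312,-0.0031,1],[0,0,0,-0.009,-0.0312,-0.0031,1],[0,0,0,-0.009,-0.0312,-0.0031,1],[0,0,0,-0.009,-0.0312,-0.0031,1]]}}

```text
time: 2.95
tool_pos: [0.5215, -0.0305, 0.2262]
tcp_rot: [0.508, 3.099, 0.001]
wrist_force: [0.1, 1.2, -0.2]
width: 0.999
grip_force: 0.0
```

{"op": "drive_tool", "data": {"rows": [[0,0,0,-0.009,-0.0312,-0.0031,1],[0,0,0,-0.009,-0.0312,-0.0031,1],[0,0,0,-0.009,-0.0312,-0.0031,1],[0,0,0,-0.009,-0.0312,-0.0031,1],[0,0,0,-0.009,-0.0312,-0.0031,1],[0,0,0,-0.009,-0.0312,-0.0031,1],[0,0,0,-0.009,-0.0312,-0.0031,1],[0,0,0,-0.009,-0.0312,-0.0031,1]]}}

```text
time: 3.62
tool_pos: [0.5101, -0.29, 0.251]
tcp_rot: [0.509, 3.099, 0.0]
wrist_force: [0.7, 1.0, -0.2]
width: 0.994
grip_force: 0.0
```

{"op": "drive_tool", "data": {"rows": [[0,0,0,0,0,0,1],[0,0,0,0,0,0,1],[0,0,0,0,0,0,1]]}}

```text
time: 3.87
tool_pos: [0.51, -0.2887, 0.2503]
tcp_rot: [-0.511, -3.099, -0.002]
wrist_force: [0.3, 1.0, -0.2]
width: 1.001
grip_force: 0.0
```

```bash
python3 - <<'E'
from h import *
s=status.read_state();print(s['time'],s['tool_pos'],s['tcp_rot'],np.round(s['q'],2))
p=read_camera('wrist');np.savez('st.npz',c=p['color'],K=p['intrinsics'],T=T_of(p,s))
u=w2pix(p,np.array([.51,-.29,.12]),s);print(u)
x,y=map(int,u);x=min(max(x,75),437);y=min(max(y,75),309);print(x,y)
cv2.imwrite('pics/sw.png',cv2.resize(p['color'][y-75:y+75,x-75:x+75,::-1],(600,600),interpolation=cv2.INTER_CUBIC))
E
```

```text
3.8667 [ 0.50998252 -0.28866501  0.25031745] [-5.10977551e-01 -3.09940273e+00 -1.55798059e-03] [-0.56  0.09  1.78  0.    1.28 -1.8 ]
[253.65887223 184.59412524]
253 184
```

View pics/sw.png

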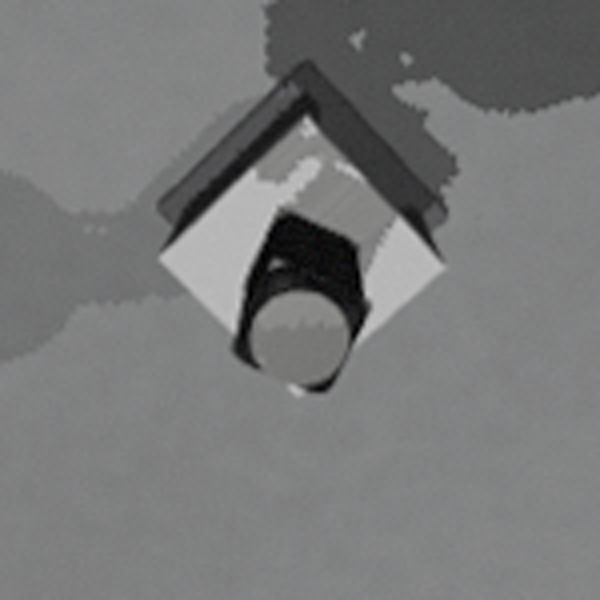

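The wrist picture shows the handle's cap at crop (300,340). The near handle edge runs (285,208)–(357,247) at the shoulder, and the top plate's corners are (310,115), (160,258), (447,265).

```bash
python3 - <<'E'
from h import *
d=np.load('st.npz');p={'intrinsics':d['K'],'world_from_camera':d['T']}
f=lambda x,y:((x+.5)/4-.5+178,(y+.5)/4-.5+109)
def seg(n,a,b,z):
    A,B=pix2w(p,f(*a),z),pix2w(p,f(*b),z);e=B-A
    print(n,A[:2].round(4),B[:2].round(4),'mid',((A+B)/2)[:2].round(4),'len',np.linalg.norm(e).round(4),'ang%90',np.degrees(np.arctan2(e[1],e[0]))%90)
print('cap .15',pix2w(p,f(300,340),.15),'.153',pix2w(p,f(300,340),.153))
seg('base edge',(285,208),(357,247),.08);seg('top edge',(237,350),(325,392),.145)
seg('plate diag',(160,258),(447,265),.08);seg('pl e1',(310,115),(160,258),.08);seg('pl e2',(310,115),(447,265),.08)
print('tool x ang',161.2,'slot 17')
E
```

```text
cap .15 [ 0.50953684 -0.29077815  0.15      ] .153 [ 0.50858861 -0.29043324  0.153     ]
base edge [ 0.4921 -0.2899] [ 0.5099 -0.2737] mid [ 0.501  -0.2818] len 0.024 ang%90 42.33410040316862
top edge [ 0.5086 -0.3064] [ 0.5257 -0.2899] mid [ 0.5172 -0.2982] len 0.0237 ang%90 44.16224934290491
plate diag [ 0.4944 -0.3295] [ 0.5236 -0.2503] mid [ 0.509  -0.2899] len 0.0844 ang%90 69.76494595879146
pl e1 [ 0.4693 -0.2745] [ 0.4944 -0.3295] mid [ 0.4818 -0.302 ] len 0.0605 ang%90 24.50095063677719
pl e2 [ 0.4693 -0.2745] [ 0.5236 -0.2503] mid [ 0.4964 -0.2624] len 0.0594 ang%90 23.995460405854327
tool x ang 161.2 slot 17
```

{"op": "drive_tool", "data": {"rows": [[0,0,4.7,0.0005,-0.0016,0.005,1],[0,0,4.7,0,0,0.005,1],[0,0,4.7,0,0,0.005,1],[0,0,4.7,0,0,0.005,1],[0,0,4.7,0,0,0.005,1],[0,0,4.7,0,0,0.005,1],[0,0,0,0,0,0.01,1],[0,0,0,0,0,0,1]]}}

```text
time: 4.58
tool_pos: [0.5079, -0.2892, 0.2081]
tcp_rot: [-1.245, -2.881, -0.001]
wrist_force: [-0.8, -0.4, -0.5]
width: 1.0
grip_force: 0.0
```

```bash
python3 - <<'E'
from h import *
s=status.read_state();M=R.from_rotvec(s['tcp_rot']).as_matrix();print(s['tool_pos'],M.round(4).tolist())
d=np.array([.509,-.290,.097])-s['tool_pos'];print(M.T@d, np.degrees(np.arctan2(M[1,0],M[0,0])))
E
```

```text
[ 0.50788906 -0.28920543  0.20809731] [[-0.6854, 0.7282, -0.003], [0.7281, 0.6854, 0.0022], [0.0037, -0.0007, -1.0]]
[-0.00174655  0.00034015  0.11109146] 133.2680973069615
```

{"op": "drive_tool", "data": {"rows": [[0,0,0,-0.001,0,0.016,1],[0,0,0,0,0,0.016,1],[0,0,0,0,0,0.016,1],[0,0,0,0,0,0.016,1],[0,0,0,0,0,0.016,1],[0,0,0,0,0,0.016,1],[0,0,0,0,0,0.015,1],[0,0,0,0,0,0,1]]}}

```text
time: 5.25
tool_pos: [0.5071, -0.2899, 0.0958]
tcp_rot: [-1.245, -2.877, -0.002]
wrist_force: [-0.3, 0.3, -1.2]
width: 1.002
grip_force: 0.0
```

{"op": "drive_tool", "data": {"rows": [[0,0,0,0,0,0,0.1],[0,0,0,0,0,0,0.1],[0,0,0,0,0,0,0.1],[0,0,0,0,0,0,0.1],[0,0,0,0,0,0,0.1],[0,0,0,0,0,0,0.1],[0,0,0,0,0,0,0.1],[0,0,0,0,0,0,0.1]], "force": 80}}

```text
time: 5.92
tool_pos: [0.5103, -0.2928, 0.1009]
tcp_rot: [1.251, 2.879, -0.001]
wrist_force: [0.1, -0.7, 6.1]
width: 0.297
grip_force: 78.9
```

{"op": "drive_tool", "data": {"rows": [[0,0,0,0,0,0,0.1],[0,0,0,0,0,0,0.1],[0,0,0,0,0,0,0.1]]}}

```text
time: 6.17
tool_pos: [0.5103, -0.2929, 0.1009]
tcp_rot: [1.251, 2.879, -0.001]
wrist_force: [0.3, 0.2, 6.3]
width: 0.292
grip_force: 78.9
```

```bash
python3 - <<'E'
from h import *
s=status.read_state();print({k:np.round(v,4) for k,v in s.items()})
p=read_camera('side');c=p['color'][215:345,170:300,::-1]
cv2.imwrite('pics/g.png',cv2.resize(c,(600,600),interpolation=cv2.INTER_CUBIC))
E
```

```text
{'time': np.float64(6.1667), 'q': array([-0.5633,  0.2146,  1.9194,  0.    ,  1.0051, -1.3141]), 'joint_vel': array([-0.0006,  0.0002, -0.0024, -0.0013, -0.0009,  0.0011]), 'joint_torque': array([-1.30900e-01, -4.11410e+01, -2.97557e+01, -1.83000e-02,
       -5.83000e-02,  3.60000e-03]), 'tool_pos': array([ 0.5103, -0.2929,  0.1009]), 'tcp_rot': array([ 1.2513e+00,  2.8790e+00, -5.0000e-04]), 'wrist_force': array([0.3482, 0.1672, 6.2854]), 'torque': array([0.0278, 0.0602, 0.0289]), 'grip_force': np.float64(78.8784), 'width': np.float64(0.2922)}
```

View pics/g.png

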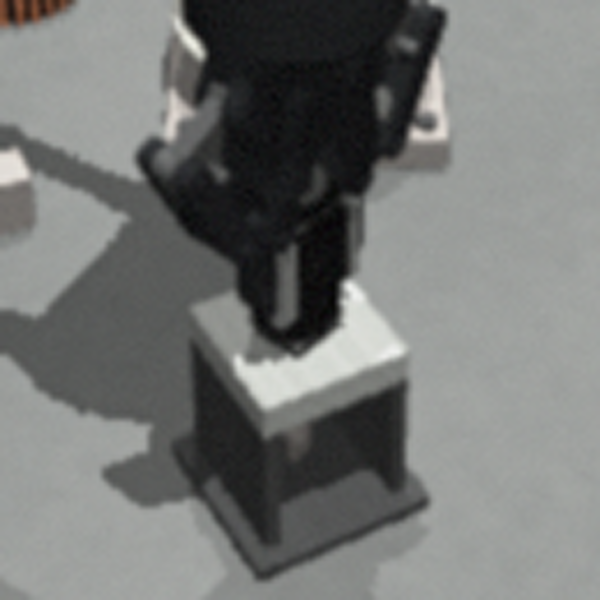

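The gripper holds the handle just above the plate, with pads on two flats. I'll lift it now.

{"op": "drive_tool", "data": {"rows": [[0,0,0,0,0,-0.01,0.1],[0,0,0,0,0,-0.02,0.1],[0,0,0,0,0,-0.02,0.1],[0,0,0,0,0,-0.02,0.1],[0,0,0,0,0,-0.03,0.1],[0,0,0,0,0,-0.03,0.1],[0,0,0,0,0,-0.02,0.1],[0,0,0,0,0,0,0.1]]}}

```text
time: 6.88
tool_pos: [0.5116, -0.2937, 0.2555]
tcp_rot: [1.249, 2.873, -0.002]
wrist_force: [0.9, -0.2, -1.4]
width: 0.299
grip_force: 79.8
```

{"op": "drive_tool", "data": {"rows": [[0,0,0,0,0,0,0.1],[0,0,0,0,0,0,0.1],[0,0,0,0,0,0,0.1]]}}

```text
time: 7.13
tool_pos: [0.508, -0.2914, 0.2468]
tcp_rot: [-1.25, -2.877, -0.001]
wrist_force: [0.4, -0.5, -1.6]
width: 0.295
grip_force: 79.8
```

```bash
python3 - <<'E'
from h import *
s=status.read_state();print({k:np.round(v,4) for k,v in s.items()})
p=read_camera('side');np.savez('lift.npz',c=p['color'],K=p['intrinsics'],T=T_of(p))
u=w2pix(p,np.array([.5103,-.2929,s['tool_pos'][2]-.05]));print(u)
x,y=map(int,u);c=p['color'][y-45:y+45,x-45:x+45,::-1]
w=read_camera('wrist')
print('tip in wrist',w2pix(w,np.array(s['tool_pos'])-[0,0,.081],s))
a=cv2.resize(c,(390,390),interpolation=cv2.INTER_CUBIC);b=cv2.resize(w['color'][:,:,::-1],(390,293))
b=np.vstack([b,np.zeros((97,390,3),'u1')]);cv2.imwrite('pics/l.png',np.hstack([a,b]))
E
```

```text
{'time': np.float64(7.1333), 'q': array([-0.5633,  0.0895,  1.7786, -0.    ,  1.2781, -1.3141]), 'joint_vel': array([ 0.0018,  0.0062,  0.0003, -0.0028,  0.0005,  0.0005]), 'joint_torque': array([ 1.60000e-03, -4.36440e+01, -3.83684e+01,  4.00000e-04,
       -9.00000e-04, -1.00000e-04]), 'tool_pos': array([ 0.508 , -0.2914,  0.2468]), 'tcp_rot': array([-1.2505e+00, -2.8771e+00, -1.1000e-03]), 'wrist_force': array([ 0.4473, -0.5412, -1.579 ]), 'torque': array([-0.0086,  0.0068,  0.0529]), 'grip_force': np.float64(79.7829), 'width': np.float64(0.2952)}
[233.61888517 231.62086394]
tip in wrist [255.24873328 200.68957352]
```

View pics/l.png

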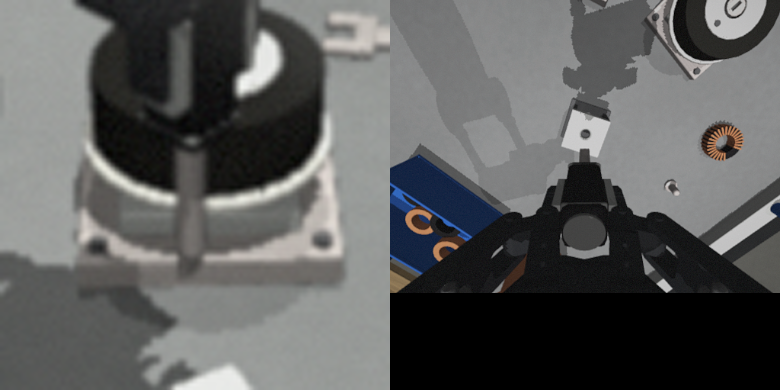

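The lift worked: the driver hangs upright in the gripper, and its shaft shows in the wrist view at about (255,200). The blade's direction needs a numeric check, so I'll read the shaft's width profile.

```bash
python3 - <<'E'
from h import *
w=read_camera('wrist');g=cv2.cvtColor(w['color'],cv2.COLOR_RGB2GRAY)
print('cols',236,274)
for r in range(186,220,2): print(r,' '.join(f'{v:3d}' for v in g[r,236:275]))
d=np.load('lift.npz');g=cv2.cvtColor(d['c'],cv2.COLOR_RGB2GRAY)
print('side')
for r in range(214,256,2): print(r,' '.join(f'{v:3d}' for v in g[r,222:244]))
E
```

```text
cols 236 274
186 204 204 205 201 201 202 203 202 203 205 204 204 203 202 203 202 201 203 202 205 202 204 202 203 203 205 203 203 203 205 204 204 203 204 205 202 202 203 202
188 203 200 202 202 203 202 205 204 203 204 203 204 203 203 202 203 205 204 204 203 204 203 203 203 201 205 203 205 203 202 203 203 204 202 204 203 203 204 204
190 203 204 203 204 205 201 202 202 204 202 201 201 204 203 202 204 203 203 202 205 203 203 203 203 203 202 204 204 205 201 203 202 203 202 202 206 202 203 204
192 202 201 204 203 203 203 202 203 204 204 203 203 205 204 202 204 204 204 204 204 204 205 203 203 203 205 205 202 204 206 201 205 203 204 204 202 202 204 203
194 191 204 204 203 203 204 204 202 204 203 204 203 206 182 169 172 175 176 165 162 160 171 174 170 159 196 206 204 205 204 202 202 205 205 203 205 203 203 202
196 128 131 139 154 172 180 194 204 208 204 206 206 197 122  55  54  57  59  61  61  59  64  59  60  51 113 190 207 205 205 202 203 204 202 206 202 204 207 204
198 128 126 125 126 125 132 140 142 146 162 174 184 174 104  51  61  64  64  64  66  65  64  62  68  60  79 187 206 204 204 203
[... 2869 characters left out ...]
 100 111 112 107  95  81  90  95  93  93  92  94  92  93
242  86  87  88  90  87  88  84  88 101 111 110 106  97  85  84  90  90  90  88  89  86  88
244 167 171 160 130 115 117 110  81  94 105 107 100  95 115 123 122 120 120 133 167 176 174
246 149 147 146 145 147 146 131  89  80  75  73  73  97 131 142 139 137 138 137 139 139 138
248 113 113 110 112 111 111 103  85  83  74  77  90 104 111 109 107 108 109 108 108 108 108
250 107 107 107 109 108 111 105  97  97 101 103 106 107 108 107 106 106 105 106 106 108 108
252 117 115 114 117 116 119 129 132 131 131 131 128 131 132 130 129 129 127 127 128 130 128
254 100 129 135 136 136 136 135 136 135 134 136 136 135 132 134 134 133 133 135 134 134 134
```

The wrist profile shows an 11 px wide, straight-ended tip at row 194, so the blade lies along tool y. I'll turn it about 26° clockwise to match the slot and carry it over the hub.

{"op": "drive_tool", "data": {"rows": [[0,0,6.6,0,0,0,0.1],[0,0,6.6,0,0,0,0.1],[0,0,6.6,0,0,0,0.1],[0,0,6.5,0,0,0,0.1],[0,0,0,0.0306,0.0111,0.0014,0.1],[0,0,0,0.0306,0.0111,0.0014,0.1],[0,0,0,0.0306,0.0111,0.0014,0.1],[0,0,0,0.0306,0.0111,0.0014,0.1]]}}

```text
time: 7.95
tool_pos: [0.5161, -0.161, 0.2428]
tcp_rot: [-1.875, -2.519, 0.001]
wrist_force: [-0.2, -0.3, -1.0]
width: 0.298
grip_force: 79.8
```

{"op": "drive_tool", "data": {"rows": [[0,0,0,0.0306,0.0111,0.0014,0.1],[0,0,0,0.0306,0.0111,0.0014,0.1],[0,0,0,0.0306,0.0111,0.0014,0.1],[0,0,0,0.0306,0.0111,0.0014,0.1],[0,0,0,0.0306,0.0111,0.0014,0.1],[0,0,0,0.0306,0.0111,0.0014,0.1],[0,0,0,0.0306,0.0111,0.0014,0.1],[0,0,0,0.0306,0.0111,0.0014,0.1]]}}

```text
time: 8.62
tool_pos: [0.5307, 0.0993, 0.2318]
tcp_rot: [-1.874, -2.52, 0.001]
wrist_force: [0.7, 0.7, -2.0]
width: 0.295
grip_force: 79.8
```

{"op": "drive_tool", "data": {"rows": [[0,0,0,0.0306,0.0111,0.0014,0.1],[0,0,0,0.0306,0.0111,0.0014,0.1],[0,0,0,0.0306,0.0111,0.0014,0.1],[0,0,0,0.0306,0.0111,0.0014,0.1],[0,0,0,0,0,0,0.1],[0,0,0,0,0,0,0.1],[0,0,0,0,0,0,0.1],[0,0,0,0,0,0,0.1]]}}

```text
time: 9.28
tool_pos: [0.5384, 0.2267, 0.2266]
tcp_rot: [-1.876, -2.52, 0.002]
wrist_force: [-0.7, 0.1, -0.8]
width: 0.291
grip_force: 79.8
```

```bash
python3 - <<'E'
from h import *
s=status.read_state();M=R.from_rotvec(s['tcp_rot']).as_matrix();print(s['time'],s['tool_pos'],M.round(4).tolist(),s['wrist_force'],np.round(s['q'],3))
print('to hub in tool',M.T@(np.array([.5343,.2288,.1])-s['tool_pos']),'yaw x',np.degrees(np.arctan2(M[1,0],M[0,0])))
w=read_camera('wrist');np.savez('hov.npz',c=w['color'],K=w['intrinsics'],T=T_of(w,s))
t=np.array(s['tool_pos'])
for dx in (-.003,0,.003): print(dx,'tip',w2pix(w,t+M@[dx,0,.086],s))
print('hub',w2pix(w,np.array([.5343,.2288,.1]),s))
x,y=255,193
cv2.imwrite('pics/hov.png',cv2.resize(w['color'][y-60:y+60,x-60:x+60,::-1],(600,600),interpolation=cv2.INTER_CUBIC))
E
```

```text
9.2833 [0.53843081 0.22671642 0.22655334] [[-0.287, 0.9579, -0.0009], [0.9579, 0.287, -0.0008], [-0.0005, -0.0011, -1.0]] [-0.69478974  0.11340974 -0.79581918] [ 0.356  0.097  1.808 -0.     1.238  0.065]
to hub in tool [ 0.00324974 -0.00321838  0.12655526] yaw x 106.67704580121907
-0.003 tip [255.17534678 201.43255049]
0 tip [255.17365597 198.25133561]
0.003 tip [255.17195189 195.04516588]
hub [251.97287922 181.95472373]
```

View pics/hov.png

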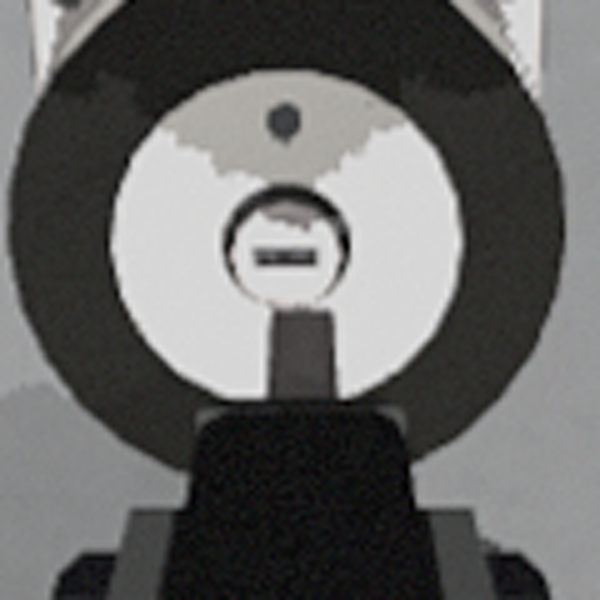

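The hover view shows the tip's edge at crop (271–333, 310) and the slot at (253–317, 257), parallel to the blade. The upper rivet is at (284,122). I'll compute the tool-frame correction.

```bash
python3 - <<'E'
from h import *
s=status.read_state();t=np.array(s['tool_pos']);M=R.from_rotvec(s['tcp_rot']).as_matrix()
print(t)
d=np.load('hov.npz');p={'intrinsics':d['K'],'world_from_camera':d['T']}
f=lambda x,y:((x+.5)/5-.5+195,(y+.5)/5-.5+133)
for z in (.105,.107,.108): print('slot',z,M.T@(pix2w(p,f(285,257),z)-t), 'slotlen',np.linalg.norm(pix2w(p,f(253,257),z)-pix2w(p,f(317,257),z)))
print('ringcentre y',M.T@((pix2w(p,f(111,240),.1)+pix2w(p,f(464,240),.1))/2-t),'rivet',M.T@(pix2w(p,f(284,122),.1)-t),'rivet2 x expected -52mm')
for h in (.084,.086,.088): print('tip front edge',h,M.T@(pix2w(p,f(302,311),t[2]-h)-t),'w',np.linalg.norm(pix2w(p,f(271,311),t[2]-h)-pix2w(p,f(333,311),t[2]-h)))
# ring far/near from image rows at column centre
print('ring top',M.T@(pix2w(p,f(287,69),.1)-t))
E
```

```text
[0.53856148 0.22658602 0.226771  ]
slot 0.105 [ 0.00270073 -0.00368174  0.12177276] slotlen 0.012864941697691737
slot 0.107 [ 0.0032974  -0.00365631  0.11977252] slotlen 0.012767747614124074
slot 0.108 [ 0.00359573 -0.0036436   0.1187724 ] slotlen 0.012719150572340136
ringcentre y [ 0.00482603 -0.0032261   0.12677164] rivet [ 0.02914157 -0.00382914  0.12676319] rivet2 x expected -52mm
tip front edge 0.084 [ 0.00413415 -0.00027367  0.08399872] w 0.010825217484960003
tip front edge 0.086 [ 0.00345081 -0.00027329  0.08599897] w 0.010920612403683258
tip front edge 0.088 [ 0.00276747 -0.00027292  0.08799922] w 0.011016007322406523
ring top [ 0.0396324  -0.0031959   0.12675888]
```

{"op": "drive_tool", "data": {"rows": [[0,0,0,0.0009,-0.0033,0.006,0.1],[0,0,0,0,0,0.006,0.1],[0,0,0,0,0,0.006,0.1],[0,0,0,0,0,0.006,0.1],[0,0,0,0,0,0.004,0.1],[0,0,0,0,0,0,0.1],[0,0,0,0,0,0,0.1],[0,0,0,0,0,0,0.1]]}}

```text
time: 10.0
tool_pos: [0.5354, 0.2277, 0.1992]
tcp_rot: [1.875, 2.521, 0.0]
wrist_force: [0.9, -0.7, -1.1]
width: 0.289
grip_force: 79.8
```

```bash
python3 - <<'E'
from h import *
s=status.read_state();t=np.array(s['tool_pos']);M=R.from_rotvec(s['tcp_rot']).as_matrix();print(t,s['wrist_force'])
w=read_camera('wrist');np.savez('hov2.npz',c=w['color'],K=w['intrinsics'],T=T_of(w,s))
y,x=193,255;cv2.imwrite('pics/hov2.png',cv2.resize(w['color'][y-40:y+40,x-40:x+40,::-1],(640,640),interpolation=cv2.INTER_CUBIC)[:600])
E
```

```text
[0.53543547 0.22774359 0.19920318] [ 0.87351817 -0.71479396 -1.07508942]
```

```bash
python3 - <<'E'
from h import *
d=np.load('hov2.npz');g=cv2.cvtColor(d['c'],cv2.COLOR_RGB2GRAY)
print('cols 238..272')
for r in range(182,202): print(r,' '.join(f'{v:3d}' for v in g[r,238:272]))
E
```

```text
cols 238..272
182 218 218 204 198 199 207 160 102  71  57  43  41  44  49  56  63  65  60  60  55  46  32  27  24  16  71 161 214 220 217 215 216 216 217
183 215 217 218 220 224 190 114  65  65  46  46  58  65  80 100 115 127 121 101  87  75  61  52  37  27  16  71 159 209 219 217 216 216 217
184 215 215 217 221 202 116  51  56  46  56  89 103 122 135 139 141 152 149 137 132 122 114  96  68  54  33  15  65 175 215 218 216 216 214
185 217 216 217 216 156  69  29  45  51 114 136 137 145 147 143 138 136 141 136 138 136 139 129 106  75  46  81  78 117 203 220 216 217 216
186 216 218 221 192 122  62  44  62 117 185 200 159 137 133 131 123 119 120 118 129 132 134 138 128 120  81  91 101  72 175 217 218 217 216
187 216 218 215 146  84  57  47 138 189 217 201 150 133 134 137 131 128 127 127 134 136 133 179 193 194 152  90  84  81 112 202 220 217 216
188 218 220 191 104  68  65 129 197 221 224 165 134 138 137 137 138 139 140 140 136 137 135 205 222 222 207 155  91  91  56 181 218 217 216
189 217 220 166  70  59  81 186 220 219 222 166 133 135 137 138 138 137 138 137 138 137 132 166 212 219 22
[... 1013 characters left out ...]

197 216 218 222 171  67 181 221 217 218 203 162  98  59  66  69  72  69  73  74  72  70  71  59 106 202 219 221 196  98 139 209 220 216 217
198 217 215 220 211 117 132 206 217 217 222 188 102  58  65  69  70  71  71  71  72  69  69  61  84 199 220 220 155  90 186 218 216 216 215
199 216 216 218 222 166 110 195 219 218 220 173  90  59  69  70  71  71  71  73  70  69  70  62  86 200 222 221 137 144 209 219 215 214 216
200 215 215 216 218 209 157 183 214 217 221 174  91  59  68  69  70  71  73  72  72  71  68  62  86 200 222 198 156 193 219 217 217 216 217
201 217 215 215 218 220 204 176 187 208 220 173  91  61  68  70  68  69  72  68  73  73  69  64  85 204 200 167 190 216 218 216 217 215 217
```

{"op": "drive_tool", "data": {"rows": [[0,0,0,-0.0006,-0.0004,0.001,0.1],[0,0,0,0,0,0.001,0.1],[0,0,0,0,0,0.001,0.1],[0,0,0,0,0,0.001,0.1],[0,0,0,0,0,0,0.1],[0,0,0,0,0,0,0.1]]}}

```text
time: 10.55
tool_pos: [0.5349, 0.227, 0.1949]
tcp_rot: [-1.875, -2.521, 0.0]
wrist_force: [-0.4, -0.1, -1.9]
width: 0.298
grip_force: 79.8
```

{"op": "drive_tool", "data": {"rows": [[0,0,0,0,0,0.001,0.1],[0,0,0,0,0,0.001,0.1],[0,0,0,0,0,0.001,0.1],[0,0,0,0,0,0,0.1],[0,0,0,0,0,0,0.1]]}}

```text
time: 10.97
tool_pos: [0.535, 0.2269, 0.1919]
tcp_rot: [-1.875, -2.521, 0.0]
wrist_force: [-0.2, 0.1, -1.7]
width: 0.295
grip_force: 79.8
```

{"op": "drive_tool", "data": {"rows": [[0,0,0,0,0,0.001,0.1],[0,0,0,0,0,0.001,0.1],[0,0,0,0,0,0.001,0.1],[0,0,0,0,0,0,0.1],[0,0,0,0,0,0,0.1]]}}

```text
time: 11.38
tool_pos: [0.535, 0.2269, 0.189]
tcp_rot: [-1.875, -2.521, 0.0]
wrist_force: [-1.3, -0.3, -1.6]
width: 0.298
grip_force: 79.8
```

{"op": "drive_tool", "data": {"rows": [[0,0,0,0,0,0.001,0.1],[0,0,0,0,0,0.001,0.1],[0,0,0,0,0,0,0.1],[0,0,0,0,0,0,0.1]]}}

```text
time: 11.72
tool_pos: [0.5357, 0.2272, 0.1881]
tcp_rot: [1.874, 2.52, 0.002]
wrist_force: [-0.4, 0.3, 2.4]
width: 0.291
grip_force: 80.2
```

{"op": "drive_tool", "data": {"rows": [[0,0,0,0,0,0.001,0.1],[0,0,0,0,0,0.001,0.1],[0,0,0,0,0,0,0.1],[0,0,0,0,0,0,0.1]]}}

```text
time: 12.05
tool_pos: [0.5357, 0.2272, 0.1859]
tcp_rot: [1.874, 2.52, 0.002]
wrist_force: [-0.9, 0.3, 4.6]
width: 0.293
grip_force: 80.3
```

{"op": "drive_tool", "data": {"rows": [[0,0,0,0,-0.0002,0.001,0.1],[0,0,0,0,-0.0002,0.001,0.1],[0,0,0,0,-0.0002,0.001,0.1],[0,0,0,0,0,0,0.1],[0,0,0,0,0,0,0.1]]}}

```text
time: 12.47
tool_pos: [0.5356, 0.2272, 0.1837]
tcp_rot: [1.874, 2.519, 0.004]
wrist_force: [0.8, -0.3, 8.3]
width: 0.29
grip_force: 80.7
```

{"op": "drive_tool", "data": {"rows": [[0,0,0,0,-0.0002,0.001,0.1],[0,0,0,0,-0.0002,0.001,0.1],[0,0,0,0,0,0,0.1],[0,0,0,0,0,0,0.1]]}}

```text
time: 12.8
tool_pos: [0.5356, 0.2272, 0.1823]
tcp_rot: [1.873, 2.519, 0.005]
wrist_force: [-0.8, -0.1, 9.4]
width: 0.296
grip_force: 81.0
```

{"op": "drive_tool", "data": {"rows": [[0,0,0,0,-0.0002,0.001,0.1],[0,0,0,0,-0.0002,0.001,0.1],[0,0,0,0,0,0,0.1],[0,0,0,0,0,0,0.1],[0,0,0,0,0,0,0.1]]}}

```text
time: 13.22
tool_pos: [0.5356, 0.2272, 0.1809]
tcp_rot: [1.873, 2.519, 0.007]
wrist_force: [0.2, -0.3, 11.1]
width: 0.295
grip_force: 81.2
```

```bash
python3 - <<'E'
from h import *
s=status.read_state();print({k:np.round(s[k],3).tolist() for k in ('time','q','tool_pos','wrist_force','torque')})
E
```

```text
{'time': 13.217, 'q': [0.358, 0.123, 1.866, -0.0, 1.147, 0.067], 'tool_pos': [0.536, 0.227, 0.181], 'wrist_force': [0.174, -0.35, 11.061], 'torque': [-0.067, 0.111, 0.014]}
```

{"op": "drive_tool", "data": {"rows": [[0,0,5,0,-0.0002,0,0.1],[0,0,5,0,-0.0002,0,0.1],[0,0,5,0,-0.0002,0,0.1],[0,0,5,0,-0.0002,0,0.1],[0,0,5,0,-0.0002,0,0.1],[0,0,0,0,0,0,0.1],[0,0,0,0,0,0,0.1]]}}

```text
time: 13.8
tool_pos: [0.5345, 0.2267, 0.1808]
tcp_rot: [2.374, 2.054, 0.006]
wrist_force: [-1.0, -1.0, 10.7]
width: 0.289
grip_force: 81.3
```

```bash
cat > st.py <<'E'
from h import *
s=status.read_state();print({k:np.round(s[k],3).tolist() for k in ('time','q','tool_pos','wrist_force','torque')})
M=R.from_rotvec(s['tcp_rot']).as_matrix();print('yaw',np.degrees(np.arctan2(M[1,0],M[0,0])),'hub in tool',M.T@(np.array([.5343,.2288,.1])-s['tool_pos']),'z',M[:,2].round(4))
E
python3 st.py
```

```text
{'time': 13.8, 'q': [0.359, 0.121, 1.869, -0.001, 1.147, 0.504], 'tool_pos': [0.534, 0.227, 0.181], 'wrist_force': [-0.969, -1.05, 10.714], 'torque': [-0.321, 0.083, 0.038]}
yaw 81.71460770224714 hub in tool [ 0.00191904 -0.00079989  0.08080063] z [ 4.4e-03  9.0e-04 -1.0e+00]
```

{"op": "drive_tool", "data": {"rows": [[0,0,5,0,-0.0002,0.0004,0.1],[0,0,5,0,-0.0002,0,0.1],[0,0,5,0,-0.0002,0,0.1],[0,0,5,0,-0.0002,0,0.1],[0,0,5,0,-0.0002,0,0.1],[0,0,5,0,-0.0002,0,0.1],[0,0,0,0,0,0,0.1],[0,0,0,0,0,0,0.1]]}}

```text
time: 14.47
tool_pos: [0.5333, 0.227, 0.1804]
tcp_rot: [2.826, 1.37, 0.006]
wrist_force: [-1.0, -0.8, 11.9]
width: 0.29
grip_force: 81.4
```

```bash
python3 st.py
```

```text
{'time': 14.467, 'q': [0.36, 0.12, 1.871, -0.001, 1.147, 1.029], 'tool_pos': [0.533, 0.227, 0.18], 'wrist_force': [-1.04, -0.788, 11.878], 'torque': [-0.494, 0.126, 0.022]}
yaw 51.71822169013507 hub in tool [ 0.00185634 -0.00056482  0.08042437] z [ 4.2e-03  5.0e-04 -1.0e+00]
```

{"op": "drive_tool", "data": {"rows": [[0,0,5,0,-0.0002,0,0.1],[0,0,5,0,-0.0002,0,0.1],[0,0,5,0,-0.0002,0,0.1],[0,0,5,0,-0.0002,0,0.1],[0,0,5,0,-0.0002,0,0.1],[0,0,5,0,-0.0002,0,0.1],[0,0,0,0,0,0,0.1],[0,0,0,0,0,0,0.1]]}}

```text
time: 15.13
tool_pos: [0.5323, 0.2278, 0.1803]
tcp_rot: [3.085, 0.592, 0.006]
wrist_force: [-1.5, -1.7, 12.1]
width: 0.292
grip_force: 81.5
```

```bash
python3 st.py
```

```text
{'time': 15.133, 'q': [0.362, 0.119, 1.872, -0.001, 1.147, 1.554], 'tool_pos': [0.532, 0.228, 0.18], 'wrist_force': [-1.541, -1.692, 12.081], 'torque': [-0.507, 0.206, 0.002]}
yaw 21.720936813231187 hub in tool [ 0.0019059  -0.00029746  0.08035129] z [ 3.8e-03  3.0e-04 -1.0e+00]
```

{"op": "drive_tool", "data": {"rows": [[0,0,4,0,-0.0001,0,0.1],[0,0,4,0,-0.0001,0,0.1],[0,0,4,0,-0.0001,0,0.1],[0,0,0,0,0,0,0.1],[0,0,0,0,0,0,0.1]]}}

```text
time: 15.55
tool_pos: [0.5321, 0.2282, 0.1803]
tcp_rot: [-3.13, -0.266, -0.006]
wrist_force: [-0.9, -1.3, 12.3]
width: 0.296
grip_force: 81.5
```

```bash
python3 st.py
```

```text
{'time': 15.55, 'q': [0.363, 0.119, 1.872, -0.001, 1.147, 1.764], 'tool_pos': [0.532, 0.228, 0.18], 'wrist_force': [-0.913, -1.299, 12.272], 'torque': [-0.426, 0.345, 0.041]}
yaw 9.719221348076735 hub in tool [ 0.00197992 -0.00026009  0.08030343] z [ 3.5e-03  4.0e-04 -1.0e+00]
```

{"op": "drive_tool", "data": {"rows": [[0,0,4,0,-0.0001,0,0.1],[0,0,3,0,-0.0001,0,0.1],[0,0,0,0,0,0,0.1],[0,0,0,0,0,0,0.1]]}}

```text
time: 15.88
tool_pos: [0.5321, 0.2284, 0.1803]
tcp_rot: [-3.14, -0.075, -0.005]
wrist_force: [-1.7, -1.2, 11.8]
width: 0.297
grip_force: 81.5
```

```bash
python3 st.py
```

```text
{'time': 15.883, 'q': [0.363, 0.119, 1.872, -0.001, 1.147, 1.887], 'tool_pos': [0.532, 0.228, 0.18], 'wrist_force': [-1.731, -1.18, 11.774], 'torque': [-0.423, 0.328, 0.008]}
yaw 2.7215510000673517 hub in tool [ 0.00197183 -0.00024229  0.08030761] z [ 3.4e-03  5.0e-04 -1.0e+00]
```

{"op": "drive_tool", "data": {"rows": [[0,0,0,0,0,-0.003,0.1],[0,0,0,0,0,-0.004,0.1],[0,0,0,0,0,-0.005,0.1],[0,0,0,0,0,-0.006,0.1],[0,0,0,0,0,-0.01,0.1],[0,0,0,0,0,-0.015,0.1],[0,0,0,0,0,-0.015,0.1],[0,0,0,0,0,0,0.1]]}}

```text
time: 16.55
tool_pos: [0.5322, 0.2289, 0.239]
tcp_rot: [-3.139, -0.075, -0.007]
wrist_force: [-0.2, 0.7, -1.4]
width: 0.295
grip_force: 79.7
```

{"op": "drive_tool", "data": {"rows": [[0,0,0,0,0.015,-0.002,0.1],[0,0,0,0,0.015,0,0.1],[0,0,0,0,0,0,0.1],[0,0,0,0,0,0,0.1]]}}

```text
time: 16.88
tool_pos: [0.5315, 0.1972, 0.2365]
tcp_rot: [3.14, 0.072, -0.003]
wrist_force: [0.2, -0.2, -1.8]
width: 0.296
grip_force: 79.8
```

```bash
python3 st.py; python3 - <<'E'
from h import *
s=status.read_state();t=np.array(s['tool_pos']);M=R.from_rotvec(s['tcp_rot']).as_matrix()
w=read_camera('wrist');np.savez('aft.npz',c=w['color'],K=w['intrinsics'],T=T_of(w,s))
u=w2pix(w,np.array([.5343,.2288,.1]),s);print(u);x,y=map(int,u);x=min(max(x,60),452)
y=max(y,60)
cv2.imwrite('pics/aft.png',cv2.resize(w['color'][y-60:y+60,x-60:x+60,::-1],(600,600),interpolation=cv2.INTER_CUBIC));print(x,y)
E
```

```text
{'time': 16.883, 'q': [0.311, 0.058, 1.831, 0.0, 1.254, 1.836], 'tool_pos': [0.531, 0.197, 0.236], 'wrist_force': [0.168, -0.206, -1.816], 'torque': [-0.028, 0.007, 0.03]}
yaw 2.6307267146706117 hub in tool [ 0.00458203 -0.03152943  0.13646514] z [-2.1e-03 -6.0e-04 -1.0e+00]
[224.94348022 177.85277274]
224 177
```

View pics/aft.png

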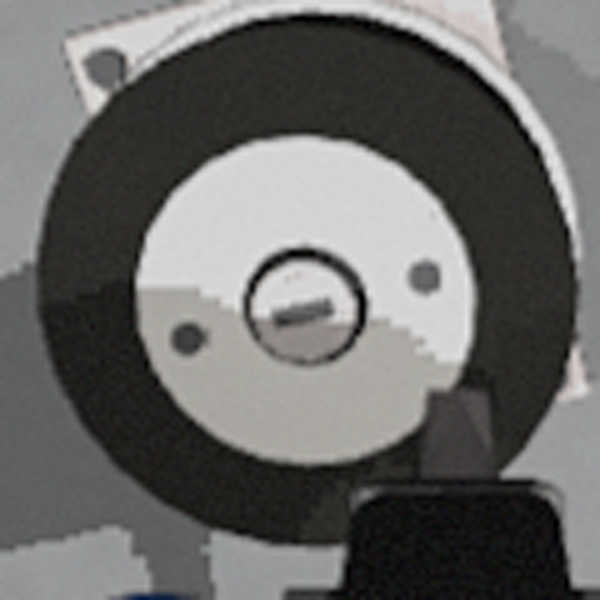

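The after view shows the slot (277,322)–(333,304) nearly in line with the rivets at (188,340) and (426,277), and the head sits lower than before. Now I'll measure the angle precisely.

```bash
python3 - <<'E'
from h import *
d=np.load('aft.npz');p={'intrinsics':d['K'],'world_from_camera':d['T']}
g=cv2.cvtColor(d['c'],cv2.COLOR_RGB2GRAY);b=cv2.resize(g[117:237,164:284],(600,600),interpolation=cv2.INTER_CUBIC)
f=lambda q:pix2w(p,((q[0]+.5)/5-.5+164,(q[1]+.5)/5-.5+117),.102)[:2]
def blob(x0,x1,y0,y1,th):
    m=(b[y0:y1,x0:x1]<th).astype('u1');n,l,s,c=cv2.connectedComponentsWithStats(m);i=1+np.argmax(s[1:,4]);yy,xx=np.nonzero(l==i);return np.c_[xx+x0,yy+y0],s[i]
for th in (110,120,130):
    P,s=blob(265,345,290,338,th);W=np.array([f(q) for q in P]);c=W.mean(0);v=np.linalg.svd(W-c,full_matrices=False)[2][0]
    r=[f(blob(*bx,120)[0].mean(0)) for bx in((165,212,318,362),(403,450,255,300))];e=r[1]-r[0]
    a=lambda v:np.degrees(np.arctan2(v[1],v[0]))%180
    print(th,s,'slot',a(v),'rivets',a(e),np.linalg.norm(e),'hub',(r[0]+r[1])/2,'slot c',c)
E
```

```text
110 [  8  12  59  27 832] slot 107.48869275984667 rivets 107.47522462726974 0.05185833443687861 hub [0.53445842 0.22880467] slot c [0.53277132 0.22982033]
120 [  7  11  61  30 983] slot 108.02368300263552 rivets 107.47522462726974 0.05185833443687861 hub [0.53445842 0.22880467] slot c [0.53277868 0.22979889]
130 [   5   10   63   33 1138] slot 108.33593021753799 rivets 107.47522462726974 0.05185833443687861 hub [0.53445842 0.22880467] slot c [0.53270634 0.22984841]
```

The screw is at about 1.56 rad and locked. Next I'll carry the driver back to the stand.

{"op": "drive_tool", "data": {"rows": [[0,0,0,-0.0029,0.0304,0,0.1],[0,0,0,-0.0029,0.0304,0,0.1],[0,0,0,-0.0029,0.0304,0,0.1],[0,0,0,-0.0029,0.0304,0,0.1],[0,0,0,-0.0029,0.0304,0,0.1],[0,0,0,-0.0029,0.0304,0,0.1],[0,0,0,-0.0029,0.0304,0,0.1],[0,0,0,-0.0029,0.0304,0,0.1]]}}

```text
time: 17.6
tool_pos: [0.52, -0.0467, 0.2372]
tcp_rot: [-3.14, -0.075, 0.001]
wrist_force: [0.3, -0.7, -0.5]
width: 0.293
grip_force: 79.9
```

{"op": "drive_tool", "data": {"rows": [[0,0,0,-0.0029,0.0304,0,0.1],[0,0,0,-0.0029,0.0304,0,0.1],[0,0,0,-0.0029,0.0304,0,0.1],[0,0,0,-0.0029,0.0304,0,0.1],[0,0,0,-0.0029,0.0304,0,0.1],[0,0,0,-0.0029,0.0304,0,0.1],[0,0,0,-0.0029,0.0304,0,0.1],[0,0,0,-0.0029,0.0304,0,0.1]]}}

```text
time: 18.27
tool_pos: [0.5086, -0.2907, 0.2371]
tcp_rot: [-3.14, -0.075, 0.001]
wrist_force: [-0.1, 0.2, -2.0]
width: 0.296
grip_force: 79.9
```

{"op": "drive_tool", "data": {"rows": [[0,0,0,0,0,0.012,0.1],[0,0,0,0,0,0.012,0.1],[0,0,0,0,0,0.012,0.1],[0,0,0,0,0,0.012,0.1],[0,0,0,0,0,0,0.1],[0,0,0,0,0,0,0.1],[0,0,0,0,0,0,0.1],[0,0,0,0,0,0,0.1]]}}

```text
time: 18.93
tool_pos: [0.5096, -0.2895, 0.1906]
tcp_rot: [3.14, 0.076, 0.002]
wrist_force: [0.3, -0.2, -1.4]
width: 0.294
grip_force: 79.9
```

```bash
python3 st.py; python3 - <<'E'
from h import *
s=status.read_state();t=np.array(s['tool_pos']);M=R.from_rotvec(s['tcp_rot']).as_matrix()
w=read_camera('wrist');np.savez('ret.npz',c=w['color'],K=w['intrinsics'],T=T_of(w,s))
H=np.array([.509,-.290,.08]);print('hole in tool',M.T@(H-t),'hole px',w2pix(w,H,s),'tip px',w2pix(w,t+M@[.0024,-.0003,.086],s))
g=cv2.cvtColor(w['color'],cv2.COLOR_RGB2GRAY)
for r in range(160,206,2): print(r,' '.join(f'{v:3d}' for v in g[r,226:288:2]))
E
```

```text
{'time': 18.933, 'q': [-0.559, 0.125, 1.845, 0.0, 1.17, 0.963], 'tool_pos': [0.51, -0.29, 0.191], 'wrist_force': [0.344, -0.168, -1.425], 'torque': [-0.026, -0.006, -0.004]}
yaw 2.7702304198869023 hub in tool [ 0.04962093 -0.51657831  0.09020637] z [ 1.3e-03 -8.0e-04 -1.0e+00]
hole in tool [-0.00074942  0.00037517  0.11058907] hole px [255.23919251 190.20071175] tip px [254.50245522 195.3833375 ]
160  34  27  30  31  35  31  29  33  52  61  61  94 176 197 200 198 199 199 198 201 196 198 199 200 198 203 122  85  89  96 124
162  34  30  31  34  32  38  58  62  59 150 178 205 199 196 199 201 199 198 198 198 200 202 198 199 197 200 155  83  86  82 125
164  29  36  29  55  60  65 101 174 201 200 200 197 198 199 199 198 200 199 199 201 200 200 200 199 199 199 206  95  86  81 113
166  41  60  64  75 150 187 203 199 198 200 200 198 199 199 198 199 199 199 199 198 199 198 200 198 199 198 202 119  86  85  87
168  63 107 173 198 202 197 197 199 197 199 197 199 199 200 200 199 199 198 200 198 198 198 198 199 199 200 200 189  81  86  73
170 197 203 199 199 199 198 199 198 200 197 200 198 200 199 
[... 1543 characters left out ...]
  63  56 126 143 201 200 198 200 200 197 198 198 200 200 200
196 147 148 149 146 150 146 148 146 147 148 147 126  53  58  66  67  74  62  88 184 203 200 199 200 199 199 199 198 199 201 199
198 139 150 148 148 146 148 148 147 147 149 148 139  58  61  61  70  69  73 107 114 112 183 201 199 200 198 199 198 199 199 200
200  96 147 146 146 147 147 147 149 150 149 146 118  56  64  59  60  72  75 109 113 116 109 191 200 200 200 198 200 198 197 197
202 124 138 146 148 146 150 151 146 146 149 154 119  54  58  59  58  71  72 105 116 116 114 201 201 201 198 200 198 197 198 199
204 149  93 150 151 149 144 148 147 154 150 148 108  57  59  58  61  63  60 108 120 119 116 203 198 200 198 198 200 201 199 198
```

{"op": "drive_tool", "data": {"rows": [[0,0,0,-0.0028,0.0012,0,0.1],[0,0,0,0,0,0,0.1],[0,0,0,0,0,0.006,0.1],[0,0,0,0,0,0.008,0.1],[0,0,0,0,0,0.008,0.1],[0,0,0,0,0,0.008,0.1],[0,0,0,0,0,0,0.1],[0,0,0,0,0,0,0.1]]}}

```text
time: 19.65
tool_pos: [0.5053, -0.2906, 0.1581]
tcp_rot: [-3.139, -0.074, 0.004]
wrist_force: [-0.0, -0.6, -0.6]
width: 0.293
grip_force: 79.9
```

```bash
python3 st.py
```

```text
{'time': 19.65, 'q': [-0.565, 0.15, 1.88, 0.0, 1.114, 0.959], 'tool_pos': [0.505, -0.291, 0.158], 'wrist_force': [-0.031, -0.555, -0.601], 'torque': [0.028, 0.009, 0.009]}
yaw 2.717036072136768 hub in tool [ 0.05372752 -0.51729684  0.05883443] z [-0.0024  0.0015 -1.    ]
```

{"op": "drive_tool", "data": {"rows": [[0,0,0,0.0005,0,0.01,0.1],[0,0,0,0,0,0.01,0.1],[0,0,0,0,0,0.01,0.1],[0,0,0,0,0,0.01,0.1],[0,0,0,0,0,0.008,0.1],[0,0,0,0,0,0.004,0.1],[0,0,0,0,0,0,0.1],[0,0,0,0,0,0,0.1]]}}

```text
time: 20.32
tool_pos: [0.5065, -0.291, 0.1073]
tcp_rot: [-3.14, -0.075, 0.001]
wrist_force: [0.0, 1.1, -1.2]
width: 0.292
grip_force: 79.9
```

```bash
python3 st.py
```

```text
{'time': 20.317, 'q': [-0.564, 0.202, 1.922, -0.0, 1.019, 0.959], 'tool_pos': [0.507, -0.291, 0.107], 'wrist_force': [0.035, 1.149, -1.22], 'torque': [0.035, -0.033, 0.023]}
yaw 2.719189760361363 hub in tool [ 0.05242619 -0.5178609   0.00745702] z [-6.e-04  3.e-04 -1.e+00]
```

Now down until the shoulder touches.

{"op": "drive_tool", "data": {"rows": [[0,0,0,0,0,0.002,0.1],[0,0,0,0,0,0.002,0.1],[0,0,0,0,0,0.001,0.1],[0,0,0,0,0,0.001,0.1],[0,0,0,0,0,0,0.1],[0,0,0,0,0,0,0.1]]}}

```text
time: 20.82
tool_pos: [0.5066, -0.2911, 0.1017]
tcp_rot: [3.141, 0.074, 0.0]
wrist_force: [-0.1, -0.1, -1.6]
width: 0.292
grip_force: 79.9
```

```bash
python3 st.py
```

```text
{'time': 20.817, 'q': [-0.564, 0.208, 1.926, 0.0, 1.008, 0.959], 'tool_pos': [0.507, -0.291, 0.102], 'wrist_force': [-0.084, -0.052, -1.606], 'torque': [-0.013, -0.002, -0.068]}
yaw 2.7161395337206584 hub in tool [ 0.05226011 -0.51799319  0.00171998] z [ 1.e-04 -1.e-04 -1.e+00]
```

{"op": "drive_tool", "data": {"rows": [[0,0,0,0,0,0.001,0.1],[0,0,0,0,0,0.001,0.1],[0,0,0,0,0,0.0005,0.1],[0,0,0,0,0,0,0.1],[0,0,0,0,0,0,0.1]]}}

```text
time: 21.23
tool_pos: [0.5069, -0.2912, 0.1008]
tcp_rot: [3.14, 0.075, 0.001]
wrist_force: [-1.9, 2.3, 7.3]
width: 0.296
grip_force: 81.3
```

{"op": "drive_tool", "data": {"rows": [[0,0,0,0,0,0,0.4],[0,0,0,0,0,0,0.4],[0,0,0,0,0,0,1],[0,0,0,0,0,0,1],[0,0,0,0,0,0,1],[0,0,0,0,0,0,1],[0,0,0,0,0,0,1],[0,0,0,0,0,0,1]]}}

```text
time: 21.9
tool_pos: [0.5066, -0.291, 0.0991]
tcp_rot: [-3.141, -0.075, 0.0]
wrist_force: [0.1, 0.2, -0.0]
width: 1.001
grip_force: 0.0
```

{"op": "drive_tool", "data": {"rows": [[0,0,0,0,0,-0.01,1],[0,0,0,0,0,-0.02,1],[0,0,0,0,0,-0.03,1],[0,0,0,0,0,-0.03,1],[0,0,0,0,0,-0.03,1],[0,0,0,0,0,-0.03,1],[0,0,0,0,0,0,1],[0,0,0,0,0,0,1]]}}

```text
time: 22.57
tool_pos: [0.5082, -0.292, 0.2531]
tcp_rot: [3.137, 0.074, 0.009]
wrist_force: [-0.2, -0.3, -0.5]
width: 1.002
grip_force: 0.0
```

```bash
python3 st.py; python3 - <<'E'
from h import *
s=status.read_state();w=read_camera('wrist');g=cv2.cvtColor(w['color'],cv2.COLOR_RGB2GRAY)
print('cap px pred',w2pix(w,np.array([.509,-.290,.15]),s))
for n,p in (('wrist',w),('side',read_camera('side')),('top',read_camera('top'))):
    for o in ('driver','stand'):
        m=masks_of(p,o)
        if m: print(n,o,round(m[0]['score'],2),np.round(m[0]['bbox'],1))
for X in ([.509,-.29,.15],[.509,-.29,.08]): print('top pred',w2pix(p,np.array(X)))
E
```

```text
{'time': 22.567, 'q': [-0.564, 0.079, 1.778, -0.0, 1.278, 0.959], 'tool_pos': [0.508, -0.292, 0.253], 'wrist_force': [-0.234, -0.301, -0.526], 'torque': [-0.012, 0.068, 0.044]}
yaw 2.718727743907891 hub in tool [ 0.049942   -0.51960176  0.15140024] z [ 0.0056 -0.0036 -1.    ]
cap px pred [252.30834453 191.54632658]
wrist driver 0.58 [241.5 165.9 267.2 206.8]
wrist stand 0.62 [220.6 125.9 287.7 203. ]
side driver 0.83 [225.7 250.7 245.4 315.5]
side stand 0.85 [205.2 276.9 262.5 339.4]
top driver 0.61 [372.5 203.  392.7 214.2]
top stand 0.92 [354.4 200.  395.1 230.4]
top pred [386.40768152 205.87599241]
top pred [378.51910175 209.87256551]
```

```bash
python3 -c "
from workcell import workorder;print(workorder.finish_job())"
```

```text
the job is handed in; nothing more can be done
None
```

I turned roller_open's hub screw to its locked position (about 1.56 rad, measured from the wrist camera) and stood the screwdriver fully home in its stand. The job was handed in at about 23 s, but the hand-in call did not report a verdict.

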